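Screw the air-jet head onto its stand-pipe, sealed and aimed at the parts tray

ROBOT

A 6-joint arm with a two-finger parallel gripper is mounted at the origin on a cart in front of the work surface, level with it; the furniture and walls round the work are solid. World frame = base frame: x ahead of the robot, y to its left, z up, the work surface at z = 0. Lengths are in mm, angles in rad, forces in N, time in s.
With the tool pointing down it reaches from about 225 to 875 mm from the base axis. Payload 3.4 kg.
Tool frame: the origin (TCP) lies on the front face of the gripper's body, between the roots of the fingers; the fingertips stand 73 mm ahead of it and the grasp point (between the pads) lies 54 mm ahead of it; z points along the fingers, y is the line along which they close (so a half turn about z gives the same grasp; the last joint's range is limited). The gripper opens to 85 mm and grips with 20 to 120 N. Pads are 22 mm wide; open, the fingers measure 114 mm over their backs; the gripper's body (76 mm by 85 mm) begins 54 mm behind the grasp point. The pads swing forward as they close: fully open they stand 13 mm farther back than shut.
Start: joints at [0.604, 0.276, 1.505, -0, 1.361, -0.121], TCP at [430.412, 381.314, 303.928] pointing down, gripper open.
Joint ranges: [-2.89, 2.89], [-0.75, 2.08], [0.22, 2.7], [-1.18, 4.32], [0.11, 2.71], [-2.7, 2.7]. Speed limits (rad/s): [2.57, 2.57, 3.14, 3.14, 3.14, 3.14].

INTERFACE

Orientations are given as a unit quaternion [x, y, z, w].
In Python, from plant import robot gives the robot as it stands.
- The arm moves only by the tool arm_command, never from a script. Its argument "increments" is one flat list of numbers, 7 for each row, row after row: the turn, a rotation vector about the tool's x, y, z in rad, then the shift along the tool's x, y, z in cm, then the finger opening in cm, from 0 to 8.54. A call has exactly 5 rows; each row is the pose to reach, as a shift and turn from the pose commanded when the call began, along the tool's axes at that moment; what a row does not reach only later rows make up. A row lasts 1/10 s, in which the tool goes at most 50 mm and 8.59 degrees, less where a joint would pass 70% of its speed; a pose out of reach is approached as far as the arm can. A call with a gripper value outside its range is refused whole. The fingers move at their own pace and stop on an object; the grip force is fixed at half the most. Time passes only in rows, so rows that repeat a pose let the fingers close, or fill a call up. It gives the time, the measured TCP pose, the force, the opening and the grip force at its end, in the units of the state.
- robot.get_state(): the state, without advancing time (a new reading comes with each control period).
- robot.camera(name): name is "scene" or "top" or "wrist"; returns the picture (480x640x3 uint8, blue, green, red); there is no depth.
- robot.camera_info(name): a dict with "camera_matrix" (3x3 intrinsics, pixels), "R" (3x3) and "t" (3): a world point X has camera coordinates R X + t; the wrist camera has in their place "mount" (4x4, takes a point from camera to tool coordinates, whose origin is the TCP and whose axes are the flange's). Camera axes: x right, y down, z forward; pixel columns grow to the right and rows downward; lengths in mm; the calibration is good to about 2 mm. A picture is of the moment at which its call begins: read the wrist's pose just before it. camera_info takes no time and is no camera call.
- robot.close_job(): hands the job in; it is judged then, once.
The state is a dict: "t": time; "joint_pos": joint angles; "dq": joint speeds; "effort": joint torques, N m; "ee_pos": TCP position; "eef_rot": TCP orientation; "contact_force": force on the tool from outside, world axes, zero at the start; "wrist_torque": the same for the moment, N m; "grip_width": opening from 0.0 (shut) to 1.0 (fully open); "gripper_force": force on a finger pad.
Only numpy, scipy, OpenCV 4.12 (cv2) and the standard library are available. Lean on these libraries where they do the work, as an engineer would, in place of code of your own. Each camera call takes 0.05 s, during which the arm holds its last target. There are 200 camera calls.

TASK

Put the blue air-jet head on the stand-pipe of the blow-off station and screw it down clockwise until it presses on the rubber seal, stopping where its flat jet points at the middle of the clear tray of brass blanks. Feel your way: do not force the thread or crush the seal, leave the tray, parts pot and loupe where they are, and let go of the head when it is set.

Things in the scene. Friction and masses are not known exactly. Their poses are not given: they have to be found in the camera images.
- head: air-jet head: blue octagonal screw cap, 50 mm across flats, 43 mm high, open below, flat aluminium jet out of one side. Loose, about 110 to 220 g, standing open end down on the worktop at first. Origin: centre of the lower rim; z up its axis, x the way the jet points. The flats that face +-y are free to grip, 40 mm high. Inside are three pins 12 mm above the rim; the cavity is 32 mm deep
- jet (a point): middle of the jet's slot, 52 mm along the head's x and 29 mm above its rim. The jet is 24 mm wide and 12 mm high at most and begins 25 mm from the head's axis
- station: blow-off station: fixed grey foot 92 mm wide, inlet stub to -x. Origin: foot's underside on the pipe's axis, z up. The telescopic pipe is clamped at a varying height: its open end, 31 mm wide (25 at the tapered tip), is 101 to 161 mm above the worktop. Right-handed three-start thread, clockwise takes the head down 1 mm per 15 degrees; 1.4 mm end play; the head's pins clear the pipe by 1.2 mm
- start_mark (a point): yellow line on the foot, 72 degrees counterclockwise (from above) from station +x; this point is 35 mm from the axis. Set the head straight down with its jet over it (+-8 degrees): the rim rests about 25 mm below the pipe's end, at the start of the thread. Set on 10 degrees or more clockwise of it, it sits up to 8 mm higher and catches a wrong start
- seal_axis (a point): point on the pipe's axis at the foot's underside, under the black rubber seal ring: 54 mm wide, top 26 mm below the pipe's open end, springs down 1 mm per 3 N. Screwed from the start mark, the head meets it some 45 degrees before the jet points along station +x and presses it 2 to 3 mm there; no stop. Friction holds the head where left. Bearing on the head by over 30 N spoils seal or thread
- tray_brass: clear tray of brass blanks, 72 x 114 x 15 mm, about 150 g, loose on the worktop some 0.145 m from the station, 12 degrees or less either side of the station's +x direction. Origin: middle of its underside
- parts_pot: loose round yellow parts pot with a black lid, 42 mm wide, 20 mm high, a bystander. Origin: middle of its underside
- loupe: loose black eye loupe, 36 mm wide, 30 mm high, a bystander. Origin: middle of its underside
Mind the look-alikes: they are no part of the job. There is more than one size of the tray_brass; the one meant has the size given above.

How it is judged:
By the outcome, as a careful person would: the job done as asked, in the order asked, and still so for the second after the job is handed in, with the robot touching nothing.
It also fails if it takes over 54 s, if anything falls off the work surface, if the arm or the gripper's body presses on something with over 40 N, if the wrist force passes 120 N, or if a joint passes its speed limit or range.

## Working session

There is one attempt and no reset: what is moved stays moved. The work goes in short steps, Python scripts to look and compute and a tool call to move; the robot and the scene stay as the last step left them, time stands still between calls to the robot, and variables do not carry over. Pictures are saved under pics/ and viewed, at most 10 in all, crops included, and the job is handed in when it is done.

Besides the shell and the picture viewer there is one more tool, called after "Call:" by a JSON object that holds its "fn" and its "kwargs", one argument or row to a line. arm_command: Moves the arm, as the interface text tells. Its arguments: {"type":"object","properties":{"increments":{"type":"array","items":{"type":"number"}}},"required":["increments"]}

```bash
ls; mkdir -p pics; python3 - <<'E'
from plant import robot
import cv2,json
s=robot.get_state();print(s)
for n in("scene","top"):
    i=robot.camera_info(n);print(n,i)
    cv2.imwrite(f"pics/{n}0.png",robot.camera(n))
print(robot.camera_info("wrist"))
E
```

```text
pics
{'t': 0.0, 'joint_pos': array([ 6.03980427e-01,  2.76571542e-01,  1.50616642e+00,  2.09392771e-05,
        1.36070826e+00, -1.20995067e-01]), 'dq': array([ 6.06513654e-04, -1.70090293e-04,  1.53727876e-03,  2.47016072e-04,
       -6.29401646e-05, -1.03674573e-04]), 'effort': array([ 7.04579670e-04, -4.16763854e+01, -2.45805949e+01, -6.42081477e-05,
        1.08775625e-02, -2.57727429e-06]), 'ee_pos': array([430.04887363, 381.05664717, 303.03970922]), 'eef_rot': array([ 4.10418015e-01,  9.11897030e-01, -7.87745487e-04, -4.88353652e-04]), 'contact_force': array([ 0.57383934, -0.26840845, -0.49185678]), 'wrist_torque': array([ 0.02625191, -0.00553662, -0.00679365]), 'gripper_force': 0.0, 'grip_width': 1.0008230993008271}
scene {'camera_matrix': array([[612.57511372,   0.        , 319.74402004],
       [  0.        , 612.57511372, 242.77969707],
       [  0.        ,   0.        ,   1.        ]]), 'R': array([[ 0.57063704, -0.82108555,  0.0138527 ],
       [-0.59835794, -0.4272812 , -0.67778946],
       [ 0.56244212,  0.3784829 , -0.73512554]]), 't': array([-143.61138695,  449.22840
[... 229 characters left out ...]
9991165, -0.00352718],
       [-0.99532516, -0.0124191 , -0.09577889],
       [ 0.09572663,  0.00473817, -0.99539638]]), 't': array([189.15167469, 541.36447818, 847.73183943])}
{'camera_matrix': array([[351.464293  ,   0.        , 321.25140571],
       [  0.        , 351.464293  , 240.05244911],
       [  0.        ,   0.        ,   1.        ]]), 'mount': array([[-9.62977793e-04, -9.65632978e-01, -2.59907724e-01,
         6.45314665e+01],
       [ 9.99999436e-01, -1.04642214e-03,  1.82689743e-04,
        -1.30029262e+00],
       [-4.48384437e-04, -2.59907401e-01,  9.65633441e-01,
        -7.04893000e+01],
       [ 0.00000000e+00,  0.00000000e+00,  0.00000000e+00,
         1.00000000e+00]])}
```

View pics/scene0.png

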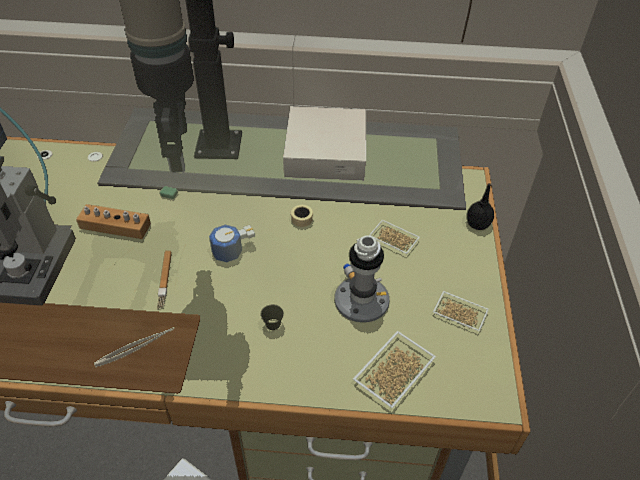

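View pics/top0.png

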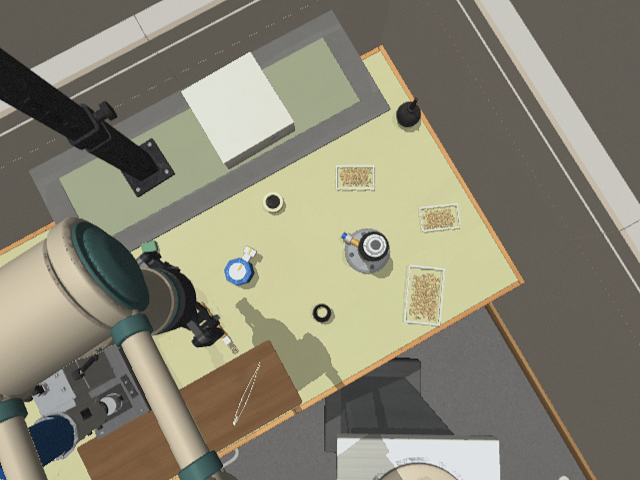

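The scene view shows the blue head at (226,243), the station pipe end at (369,243), and the large tray at (395,371). In the top view they are at (239,271), (375,246) and (424,295). I'll zoom in on the station and head next.

```bash
python3 - <<'E'
import cv2,numpy as np
a=cv2.imread("pics/scene0.png");b=cv2.imread("pics/top0.png")
f=lambda im,x,y,w,h,k:cv2.resize(im[y:y+h,x:x+w],None,fx=k,fy=k,interpolation=cv2.INTER_CUBIC)
L=np.vstack([f(a,325,225,75,100,4)[:300],f(a,200,215,75,75,4)])
L=np.hstack([f(a,325,228,80,95,5)[:475], f(b,335,220,64,79,6)[:475]])
cv2.imwrite("pics/c1.png",L)
M=np.hstack([f(a,200,215,70,60,5), f(b,215,240,60,50,6)])
cv2.imwrite("pics/c2.png",M);print(L.shape,M.shape)
E
```

```text
Traceback (most recent call last):
ValueError: all the input array dimensions except for the concatenation axis must match exactly, but along dimension 0, the array at index 0 has size 475 and the array at index 1 has size 474
```

```bash
python3 - <<'E'
import cv2,numpy as np
a=cv2.imread("pics/scene0.png");b=cv2.imread("pics/top0.png")
f=lambda im,x,y,w,h,k:cv2.resize(im[y:y+h,x:x+w],(int(w*k),int(h*k)),interpolation=cv2.INTER_CUBIC)
L=np.vstack([f(a,330,230,64,96,4)[:,:],f(a,202,220,64,54,4)])   # 256 wide, 384+216
R=np.vstack([f(b,335,220,68,60,8)[:480],])
R=np.vstack([f(b,340,222,60,60,6),f(b,215,240,60,40,6)]) #360 wide
cv2.imwrite("pics/c1.png",np.hstack([L,R]))
E
```

```text
(no output)
```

View pics/c1.png

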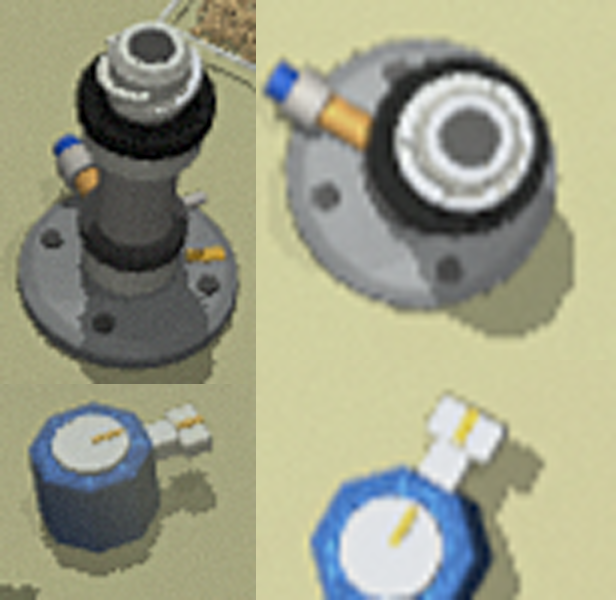

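The crops show the inlet stub (blue tip) at top (344.5,235.7) and scene (347,267.5), and the yellow start mark at scene (381.5,293.7). The pipe bore is at top (375.7,245) and scene (368,241). The head disc is at top (237.3,271.3) and scene (225,235).

```bash
cat > h.py <<'E'
from plant import robot
import cv2,numpy as np
from scipy.spatial.transform import Rotation as Ro
def ext(n,s=None):
    i=robot.camera_info(n);K=i["camera_matrix"]
    if n!="wrist": R,t=i["R"],i["t"]; return K,R.T,-R.T@t
    M=i["mount"];Rt=Ro.from_quat(s["eef_rot"]).as_matrix()
    return K,Rt@M[:3,:3],s["ee_pos"]+Rt@M[:3,3]
def ray(c,p):
    K,R,o=c;d=R@np.linalg.solve(K,[p[0],p[1],1.]);return o,d/np.linalg.norm(d)
def plane(c,p,z):
    o,d=ray(c,p);return o+d*(z-o[2])/d[2]
def tri(c1,p1,c2,p2):
    o1,d1=ray(c1,p1);o2,d2=ray(c2,p2)
    k=np.linalg.lstsq(np.c_[d1,-d2],o2-o1,rcond=None)[0]
    a,b=o1+k[0]*d1,o2+k[1]*d2;return (a+b)/2,np.linalg.norm(a-b)
def proj(c,X):
    K,R,o=c;q=K@(R.T@(np.array(X)-o));return q[:2]/q[2]
ang=lambda v:np.degrees(np.arctan2(v[1],v[0]))
E
python3 - <<'E'
from h import *
np.set_printoptions(precision=1,suppress=True)
S,T=ext("scene"),ext("top")
a=cv2.imread("pics/scene0.png");b=cv2.imread("pics/top0.png")
P={}
for n,p,q in[("bore",(368,241),(375.7,244.9)),("inlet",(346.7,267.5),(344.7,235.7)),("headtop",(224.75,235),(237.5,271.3)),("jet",(248.75,229.75),(249.8,250.8)),("loupe",(272,309),(322,312)),("pot",(302,211),(273,202))]:
    P[n],e=tri(S,p,T,q);print(n,P[n],e)
f=plane(T,(367.5,251),8);print("foot",f)
m=plane(S,(381.5,293.7),8);print("mark z8",m)
# tray white frame / brass
hsv=cv2.cvtColor(b,cv2.COLOR_BGR2HSV)
sub=b[250:340,390:460].astype(int)
bg=np.median(sub[:, :8].reshape(-1,3),0)
mk=(np.abs(sub-bg).sum(2)>45).astype(np.uint8)
cs,_=cv2.findContours(mk,cv2.RETR_EXTERNAL,2)
for c in cs:
    if cv2.contourArea(c)>500:
        r=cv2.minAreaRect(c);box=cv2.boxPoints(r)+[390,250]
        W=np.array([plane(T,x,10) for x in box]);print(r,W[:,:2],W.mean(0),np.linalg.norm(W-np.roll(W,1,0),axis=1))
        t=W.mean(0)
for c in("bore",):
    v=t-P[c];print("tray dir",ang(v),np.hypot(*v[:2]))
print("inlet dir",ang(P["inlet"]-P["bore"]),"mark",ang(m-P["bore"]),np.hypot(*(m-P["bore"])[:2]),"jet",ang(P["jet"]-P["headtop"]),np.hypot(*(P["jet"]-P["headtop"])[:2]))
E
```

```text
bore [520.7 101.8 142.7] 1.4441952735462633
inlet [548.3 150.2  21.9] 0.46738288573827375
headtop [474.7 358.7  37.7] 1.3559332034942726
jet [515.3 337.8  29.2] 0.024768267292481556
loupe [397.7 193.6  35.5] 0.3596719440256218
pot [615.6 294.5  20.7] 1.7280726621748113
foot [519.3 103.    8. ]
mark z8 [544.   77.5   8. ]
((41.0, 52.0), (74.0, 56.0), 90.0) [[491.8  31.7]
 [493.3 -80.9]
 [346.8 -78.4]
 [345.4  32.4]] [419.3 -23.8  10. ] [146.5 112.6 146.5 110.8]
tray dir -128.91383557315692 161.4356101092016
inlet dir 60.36702001811529 mark -46.26341900287566 33.69245893648629 jet -27.27355264329344 45.59590653910141
```

```bash
python3 - <<'E'
from h import *
np.set_printoptions(precision=1,suppress=True)
S,T=ext("scene"),ext("top")
for n,z in [((424,295),8),((408,267),15),((443,267),15),((442,325),15),((405,321),15)]: print(plane(T,n,z))
# scene outline corners of tray
for n in [(399,335),(434,350),(391,409),(356,379)]: print("sc",plane(S,n,15))
R=Ro.from_quat(robot.get_state()["eef_rot"]).as_matrix();print(R, ang(R[:,0]),ang(R[:,1]))
b=cv2.imread("pics/top0.png");a=cv2.imread("pics/scene0.png")
for n,c,im,(x,y,w,h) in(("scene",S,a,(205,225,45,40)),("top",T,b,(215,250,50,45))):
    hsv=cv2.cvtColor(im,cv2.COLOR_BGR2HSV)[y:y+h,x:x+w]
    m=cv2.inRange(hsv,(95,70,30),(130,255,255))
    cs=max(cv2.findContours(m,0,2)[0],key=cv2.contourArea)
    hull=cv2.fillConvexPoly(m*0,cv2.convexHull(cs),1)
    mo=cv2.moments(hull,True);p=(x+mo["m10"]/mo["m00"],y+mo["m01"]/mo["m00"])
    print(n,p,plane(c,p,43),plane(c,p,35),cv2.boundingRect(cs))
E
```

```text
[432.4 -10.4   8. ]
[487.7  22.6  15. ]
[488.6 -47.3  15. ]
[374.2 -43.8  15. ]
[381.   29.2  15. ]
sc [484.4  10.6  15. ]
sc [491.6 -47.2  15. ]
sc [367.7 -43.   15. ]
sc [379.7  23.9  15. ]
[[-0.7  0.7 -0. ]
 [ 0.7  0.7 -0. ]
 [ 0.  -0.  -1. ]] 131.54018364811216 41.540201781801805
scene (224.12648221343875, 235.7312252964427) [469.6 354.1  43. ] [474.9 359.7  35. ] (5, 0, 30, 22)
top (238.5849358974359, 271.2019230769231) [474.4 356.1  43. ] [474.6 357.6  35. ] (9, 8, 30, 27)
```

Call:
{"fn": "arm_command", "kwargs": {
  "increments": [0, 0, -0.12, -1.6, 0.6, 2.8, 8.5, 0, 0, -0.25, -3.2, 1.2, 5.5, 8.5, 0, 0, -0.37, -4.75, 1.74, 8.3, 8.5, 0, 0, -0.37, -4.75, 1.74, 8.3, 8.5, 0, 0, -0.37, -4.75, 1.74, 8.3, 8.5]
}}

```text
t: 0.6
ee_pos: [474.7, 357.2, 220.5]
eef_rot: [0.237, 0.971, -0.0, -0.001]
contact_force: [0.9, -0.6, 0.4]
grip_width: 0.995
gripper_force: 0.0
```

```bash
python3 - <<'E'
from h import *
s=robot.get_state();print(s["t"],s["ee_pos"],ang(Ro.from_quat(s["eef_rot"]).as_matrix()[:,1]),s["dq"])
im=robot.camera("wrist");cv2.imwrite("pics/w1.png",im)
c=ext("wrist",s)
for X in[(474.5,357,43),(474.5,357,0),(520,336,29)]:print(proj(c,X))
E
```

```text
0.6 [474.65502615 357.18855545 220.51370933] 62.56517257186014 [ 0.01463031 -0.02745245 -0.03001472  0.00237383 -0.00042164 -0.00421008]
[323.39381595 238.05228091]
[323.13724811 225.21379621]
[326.15651569 293.80932494]
```

View pics/w1.png

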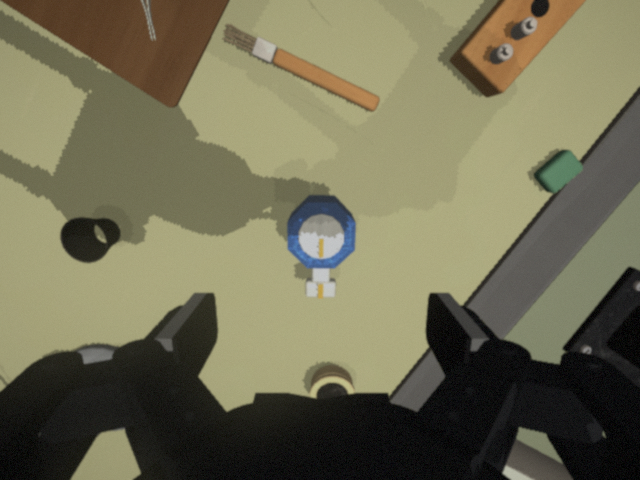

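The wrist view shows the head right under the camera at (321,236), with its jet pointing straight down the image to (320,290). I'll refine its centre and heading.

```bash
python3 - <<'E'
from h import *
np.set_printoptions(precision=1,suppress=True)
s=robot.get_state();c=ext("wrist",s);R=Ro.from_quat(s["eef_rot"]).as_matrix()
im=cv2.imread("pics/w1.png");hsv=cv2.cvtColor(im,cv2.COLOR_BGR2HSV)
def cen(m,x0,y0,x1,y1):
    k=np.zeros_like(m);k[y0:y1,x0:x1]=m[y0:y1,x0:x1]
    h=cv2.convexHull(np.argwhere(k>0)[:,::-1].astype(np.int32));mo=cv2.moments(h);return (mo["m10"]/mo["m00"],mo["m01"]/mo["m00"]),cv2.boundingRect(h)
blue=cv2.inRange(hsv,(95,70,30),(130,255,255)); white=cv2.inRange(hsv,(0,0,110),(179,45,255)); yel=cv2.inRange(hsv,(12,120,120),(32,255,255))
p,r=cen(blue,270,180,370,280);print("blue",p,r);A=plane(c,p,43);print(A)
p,r=cen(white,295,205,350,262);print("disc",p,r);D=plane(c,p,43);print(D)
p,r=cen(yel,300,230,340,262);print(p,r,plane(c,p,43));
p,r=cen(yel,300,280,340,302);q,r=cen(yel,300,280,340,302);J=plane(c,q,35);print("jet",q,r,J,ang(J-D),np.hypot(*(J-D)[:2]))
print("err tool axes mm",R.T@(D-s["ee_pos"]),"yaw y",ang(R[:,1]))
E
```

```text
blue (321.01242519756977, 233.92353021789776) (288, 200, 67, 68)
[471.7 357.5  43. ]
disc (321.2401122946082, 240.39765502435802) (295, 215, 55, 47)
[476.2 355.4  43. ]
(320.82312925170066, 246.80272108843536) (320, 240, 3, 17) [480.4 352.9  43. ]
jet (319.89959839357425, 291.1164658634538) (318, 285, 5, 13) [514.4 334.4  35. ] -28.812704068940366 43.58968244439396
err tool axes mm [ -2.3  -1.6 178.6] yaw y 62.62010672762732
```

Call:
{"fn": "arm_command", "kwargs": {
  "increments": [0, 0, 0.02, 0.03, -0.1, 4, 8.5, 0, 0, 0.02, 0.03, -0.1, 8, 8.5, 0, 0, 0.02, 0.03, -0.1, 12, 8.5, 0, 0, 0.02, 0.03, -0.1, 14.05, 8.5, 0, 0, 0.02, 0.03, -0.1, 14.05, 8.5]
}}

```text
t: 1.15
ee_pos: [472.6, 356.6, 79.0]
eef_rot: [0.246, 0.969, -0.001, -0.002]
contact_force: [-0.6, 0.6, -1.5]
grip_width: 0.994
gripper_force: 0.0
```

Call:
{"fn": "arm_command", "kwargs": {
  "increments": [0, 0, 0, 0, 0, 0, 4.5, 0, 0, 0, 0, 0, 0, 4.5, 0, 0, 0, 0, 0, 0, 4.5, 0, 0, 0, 0, 0, 0, 4.5, 0, 0, 0, 0, 0, 0, 4.5]
}}

```text
t: 1.65
ee_pos: [475.4, 357.4, 83.1]
eef_rot: [0.245, 0.969, 0.002, 0.002]
contact_force: [-1.5, -0.2, 6.2]
grip_width: 0.578
gripper_force: 63.3
```

Call:
{"fn": "arm_command", "kwargs": {
  "increments": [0, 0, 0, 0, 0, -2, 4.5, 0, 0, 0, 0, 0, -6, 4.5, 0, 0, 0, 0, 0, -10, 4.5, 0, 0, 0, -2, -1.9, -14, 4.5, 0, 0, 0.05, -5, -4.8, -17.7, 4.5]
}}

```text
t: 2.15
ee_pos: [494.1, 295.5, 256.9]
eef_rot: [0.269, 0.963, 0.002, 0.001]
contact_force: [1.6, 0.5, -1.8]
grip_width: 0.57
gripper_force: 62.7
```

Call:
{"fn": "arm_command", "kwargs": {
  "increments": [0, 0, 0.05, -3, -2.9, 0, 4.5, 0, 0, 0.12, -6.2, -6, 0, 4.5, 0, 0, 0.18, -9.5, -9.1, 0, 4.5, 0, 0, 0.24, -12.8, -12.2, 0, 4.5, 0, 0, 0.275, -16, -15.3, 0, 4.5]
}}

```text
t: 2.65
ee_pos: [551.5, 79.1, 254.6]
eef_rot: [0.4, 0.917, 0.0, 0.001]
contact_force: [0.2, 0.5, -2.0]
grip_width: 0.575
gripper_force: 62.8
```

```bash
python3 - <<'E'
from h import *
s=robot.get_state();R=Ro.from_quat(s["eef_rot"]).as_matrix();print(s["t"],s["ee_pos"],ang(R[:,0])-180,R[:,2],s["contact_force"],s["dq"])
d=np.array([575,44,265])-s["ee_pos"];print(R.T@d/10)
E
```

```text
2.65 [551.48803255  79.07999564 254.60370695] -47.14860706563485 [ 1.83624053e-03  2.40664403e-04 -9.99998285e-01] [ 0.19897018  0.5411557  -2.02351144] [-0.79081013  0.05233553 -0.0757597   0.00461575  0.01318512 -0.45137917]
[-4.17194453 -0.66051424 -1.03615441]
```

Call:
{"fn": "arm_command", "kwargs": {
  "increments": [0, 0, 0, -1.5, 0, -1, 4.5, 0, 0, 0, -3, 0, -1, 4.5, 0, 0, 0, -3, 0, -1, 4.5, 0, 0, 0, -3, 0, -1, 4.5, 0, 0, 0, -3, 0, -1, 4.5]
}}

```text
t: 3.15
ee_pos: [571.0, 60.1, 263.2]
eef_rot: [0.398, 0.917, 0.0, -0.001]
contact_force: [-0.5, 0.3, -2.1]
grip_width: 0.577
gripper_force: 62.8
```

```bash
python3 - <<'E'
from h import *
s=robot.get_state();R=Ro.from_quat(s["eef_rot"]).as_matrix();print(s["t"],s["ee_pos"],ang(R[:,0])-180,R[:,2],s["contact_force"],s["dq"])
cv2.imwrite("pics/w2.png",robot.camera("wrist"));cv2.imwrite("pics/s2.png",robot.camera("scene"))
np.save("s2.npy",np.r_[s["ee_pos"],s["eef_rot"]])
c=ext("wrist",s);print(proj(c,(520.5,102,140)))
E
```

```text
3.15 [570.98958738  60.0789614  263.18174433] -46.949899492800824 [-1.39564339e-03  6.64614250e-04 -9.99998805e-01] [-0.50774922  0.32974893 -2.0813605 ] [ 0.00486811 -0.0001004   0.00119648 -0.00332345 -0.00181787  0.001408  ]
[308.15802917 144.76802138]
```

View pics/w2.png

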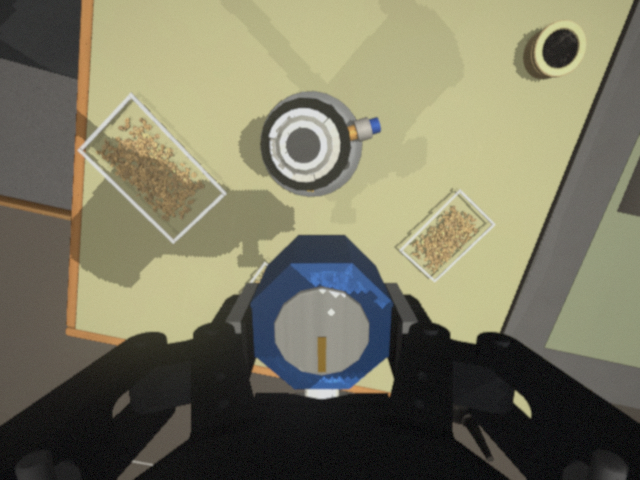

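The wrist view now shows the pipe bore at (304,145), and the seal ring is about 90 px wide. The inlet is at (375,127), and the tray corners are at (132,95), (226,189), (174,241) and (80,150). The head is gripped square, with its disc at (322,331).

```bash
python3 - <<'E'
from h import *
np.set_printoptions(precision=1,suppress=True)
v=np.load("s2.npy");s=dict(ee_pos=v[:3],eef_rot=v[3:]);R=Ro.from_quat(v[3:]).as_matrix()
W,S,T=ext("wrist",s),ext("scene"),ext("top")
w=cv2.imread("pics/w2.png");g=cv2.cvtColor(w,cv2.COLOR_BGR2GRAY)
def blobs(mask,n,x0,y0,x1,y1,amin):
    k=np.zeros_like(mask);k[y0:y1,x0:x1]=mask[y0:y1,x0:x1]
    for c in cv2.findContours(k,cv2.RETR_LIST,2)[0]:
        if cv2.contourArea(c)>amin: print(n,cv2.fitEllipse(c))
blobs((g<130).astype(np.uint8),"bore w",280,122,328,168,200)
blobs((g<60).astype(np.uint8),"seal w",250,85,362,205,1500)
blobs((cv2.cvtColor(w,cv2.COLOR_BGR2HSV)[:,:,1]<50).astype(np.uint8),"disc w",262,282,380,384,1500)
for f,n,b in(("scene0","s",(355,232,382,252)),("top0","t",(364,235,388,256))):
    im=cv2.cvtColor(cv2.imread(f"pics/{f}.png"),cv2.COLOR_BGR2GRAY);blobs((im<135).astype(np.uint8),"bore "+n,*b,25)
E
```

```text
bore w ((302.7957763671875, 144.98741149902344), (32.313663482666016, 33.64480209350586), 168.5385284423828)
disc w ((321.32269287109375, 330.53045654296875), (86.64551544189453, 94.68669891357422), 89.90331268310547)
bore s ((366.0142822265625, 245.00230407714844), (13.20292854309082, 20.70103645324707), 97.2212142944336)
bore s ((367.54864501953125, 241.090087890625), (8.595741271972656, 11.19309139251709), 101.08206176757812)
bore t ((375.17718505859375, 244.5), (8.904380798339844, 9.066797256469727), 90.0)
bore t ((380.7857971191406, 244.2416229248047), (12.389005661010742, 21.090646743774414), 169.91741943359375)
```

```bash
python3 - <<'E'
from h import *
np.set_printoptions(precision=1,suppress=True)
v=np.load("s2.npy");s=dict(ee_pos=v[:3],eef_rot=v[3:]);R=Ro.from_quat(v[3:]).as_matrix()
W,S,T=ext("wrist",s),ext("scene"),ext("top")
b=dict(w=(W,(302.8,145)),s=(S,(367.5,241.1)),t=(T,(375.2,244.5)))
for i,j in("ws","st","wt"):print(i+j,tri(*b[i],*b[j]))
A=[];B=[]
for c,p in b.values():
    o,d=ray(c,p);M=np.eye(3)-np.outer(d,d);A.append(M);B.append(M@o)
X=np.linalg.lstsq(np.vstack(A),np.hstack(B),rcond=None)[0];print("bore",X)
for z in(136,140,144,148):print(z,plane(W,(302.8,145),z))
D=plane(W,(321.3,330.5),s["ee_pos"][2]-40);print("disc in tool",R.T@(D-s["ee_pos"]))
J=plane(W,(322,390),s["ee_pos"][2]-48);
for p in[(132,95),(226,189),(174,241),(80,150)]:print("tray",plane(W,p,15))
t=np.mean([plane(W,p,15) for p in[(132,95),(226,189),(174,241),(80,150)]],0)
I=plane(W,(376,126),22);print(t,"traydir",ang(t-X),np.hypot(*(t-X)[:2]),"inlet",I,ang(X-I),"mark/station")
f=plane(W,(309,141),8);print("foot",f)
E
```

```text
ws (array([518.6, 100.4, 145.4]), np.float64(0.5889136862351769))
st (array([521.4, 102.7, 141.4]), np.float64(0.9679929858833031))
wt (array([519.8, 101.7, 143.9]), np.float64(3.9811815504679156))
bore [519.8 101.6 143.5]
136 [518.3  99.8 136. ]
140 [518.5 100.  140. ]
144 [518.7 100.1 144. ]
148 [518.8 100.2 148. ]
disc in tool [ 2.1 -1.3 40. ]
tray [380.6  27.6  15. ]
tray [488.7  20.1  15. ]
tray [483.6 -51.1  15. ]
tray [373.3 -40.8  15. ]
[431.5 -11.   15. ] traydir -128.0823471673011 143.14628228477883 inlet [548.7 149.8  22. ] -120.97901430306547 mark/station
foot [515.1 102.    8. ]
```

Call:
{"fn": "arm_command", "kwargs": {
  "increments": [0, 0, 0, 2.5, -0.3, 0, 4.5, 0, 0, 0, 4.8, -0.7, 0.5, 4.5, 0, 0, 0, 6.4, -0.9, 1.4, 4.5, 0, 0, 0, 6.4, -0.9, 1.8, 4.5, 0, 0, 0, 6.4, -0.9, 1.8, 4.5]
}}

```text
t: 3.75
ee_pos: [521.3, 100.0, 245.2]
eef_rot: [0.398, 0.917, -0.0, -0.0]
contact_force: [1.1, -0.9, -2.0]
grip_width: 0.573
gripper_force: 62.8
```

```bash
python3 - <<'E'
from h import *
np.set_printoptions(precision=2,suppress=True)
s=robot.get_state();R=Ro.from_quat(s["eef_rot"]).as_matrix();print(s["t"],s["ee_pos"],ang(R[:,0])-180,R[:,2],s["contact_force"])
a=robot.camera("scene");b=robot.camera("top");w=robot.camera("wrist")
for n,im in(("s3",a),("t3",b),("w3",w)):cv2.imwrite(f"pics/{n}.png",im)
S,T=ext("scene"),ext("top");p=proj(S,s["ee_pos"]-[0,0,60]).astype(int);q=proj(T,s["ee_pos"]-[0,0,60]).astype(int);print(p,q)
f=lambda im,p,k:cv2.resize(im[p[1]-50:p[1]+50,p[0]-40:p[0]+40],(400,500),interpolation=cv2.INTER_CUBIC)
cv2.imwrite("pics/c3.png",np.hstack([f(a,p,5),f(b,q,5)]))
E
```

```text
3.75 [521.35 100.01 245.21] -46.93591683594204 [-0. -0. -1.] [ 1.11 -0.88 -2.02]
[370 221] [380 242]
```

View pics/c3.png

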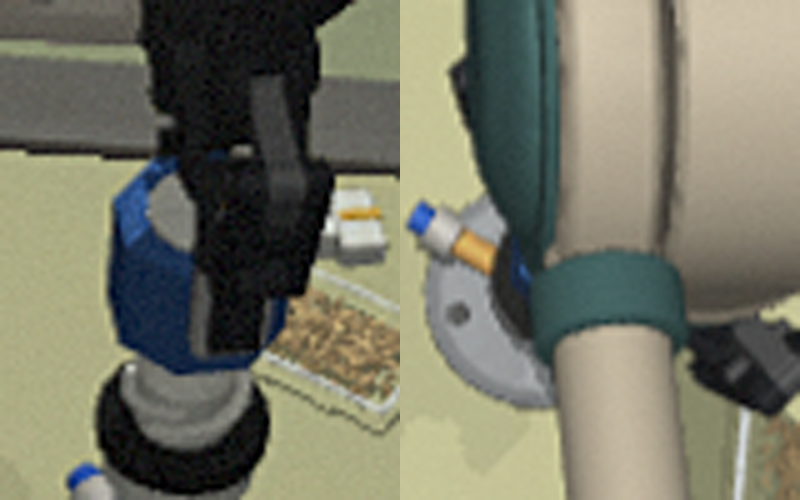

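The scene crop shows the blue head just above the threaded pipe end. The body spans about columns 352–387, and the seal spans 349.5–383.5. I'll check that sideways offset against the projected axis.

```bash
python3 - <<'E'
from h import *
np.set_printoptions(precision=2,suppress=True)
S=ext("scene");im=cv2.imread("pics/s3.png");hsv=cv2.cvtColor(im,cv2.COLOR_BGR2HSV)
for y in range(222,247,3):
    m=np.where(cv2.inRange(hsv[y:y+1,340:405],(95,70,20),(130,255,255))[0])[0]+340
    print(y,m.min() if len(m) else None,m.max() if len(m) else None,end=" | ")
print()
for y in range(247,262,2):
    d=np.abs(hsv[y,335:395].astype(int)-hsv[y,336:396]).sum(1);r=im[y,335:400].astype(int)
    # table is green-yellow: g-b large
    t=np.where((r[:,1]-r[:,0])<20)[0]+335;print(y,t.min(),t.max(),end=" | ")
print()
for X in[(521.35,100.0),(519.8,101.6),(518.7,100.1),(521.4,102.7)]:
    print(X,[proj(S,(*X,z)) for z in(118,144,165,180)])
E
```

```text
222 353 368 | 225 352 385 | 228 352 377 | 231 352 386 | 234 353 386 | 237 354 385 | 240 356 382 | 243 361 379 | 246 None None | 
247 351 395 | 249 350 399 | 251 350 382 | 253 349 383 | 255 349 383 | 257 350 383 | 259 350 382 | 261 351 382 | 
(521.35, 100.0) [array([367.6 , 252.28]), array([368.83, 240.75]), array([369.87, 231.08]), array([370.63, 223.97])]
(519.8, 101.6) [array([366.18, 252.44]), array([367.39, 240.91]), array([368.4 , 231.24]), array([369.14, 224.13])]
(518.7, 100.1) [array([366.63, 253.3 ]), array([367.85, 241.77]), array([368.87, 232.11]), array([369.62, 225.  ])]
(521.4, 102.7) [array([366.12, 251.49]), array([367.32, 239.96]), array([368.33, 230.29]), array([369.07, 223.18])]
```

Call:
{"fn": "arm_command", "kwargs": {
  "increments": [0, 0, 0, 0.12, -0.02, 0.3, 4.5, 0, 0, 0, 0.12, -0.02, 1.2, 4.5, 0, 0, 0, 0.12, -0.02, 2.0, 4.5, 0, 0, 0, 0.12, -0.02, 2.7, 4.5, 0, 0, 0, 0.12, -0.02, 2.7, 4.5]
}}

```text
t: 4.4
ee_pos: [519.8, 100.1, 217.0]
eef_rot: [0.399, 0.917, -0.001, -0.001]
contact_force: [0.5, -0.8, -2.0]
grip_width: 0.573
gripper_force: 62.8
```

Call:
{"fn": "arm_command", "kwargs": {
  "increments": [0, 0, 0, 0, 0, 0.15, 4.5, 0, 0, 0, 0, 0, 0.3, 4.5, 0, 0, 0, 0, 0, 0.45, 4.5, 0, 0, 0, 0, 0, 0.6, 4.5, 0, 0, 0, 0, 0, 0.6, 4.5]
}}

```text
t: 4.9
ee_pos: [520.6, 100.3, 212.5]
eef_rot: [0.399, 0.917, -0.0, -0.0]
contact_force: [0.3, 0.1, -0.9]
grip_width: 0.574
gripper_force: 62.8
```

Call:
{"fn": "arm_command", "kwargs": {
  "increments": [0, 0, 0, 0, 0, 0.1, 4.5, 0, 0, 0, 0, 0, 0.2, 4.5, 0, 0, 0, 0, 0, 0.3, 4.5, 0, 0, 0, 0, 0, 0.3, 4.5, 0, 0, 0, 0, 0, 0.3, 4.5]
}}

```text
t: 5.4
ee_pos: [520.7, 100.3, 209.6]
eef_rot: [0.399, 0.917, 0.0, -0.0]
contact_force: [-0.2, 0.0, -1.8]
grip_width: 0.574
gripper_force: 62.8
```

Call:
{"fn": "arm_command", "kwargs": {
  "increments": [0, 0, 0, 0, 0, 0.1, 4.5, 0, 0, 0, 0, 0, 0.2, 4.5, 0, 0, 0, 0, 0, 0.3, 4.5, 0, 0, 0, 0, 0, 0.4, 4.5, 0, 0, 0, 0, 0, 0.4, 4.5]
}}

```text
t: 5.9
ee_pos: [520.6, 100.3, 205.4]
eef_rot: [0.399, 0.917, -0.0, -0.0]
contact_force: [-0.1, 0.7, -2.6]
grip_width: 0.572
gripper_force: 62.8
```

Call:
{"fn": "arm_command", "kwargs": {
  "increments": [0, 0, 0, 0, 0, 0.1, 4.5, 0, 0, 0, 0, 0, 0.2, 4.5, 0, 0, 0, 0, 0, 0.3, 4.5, 0, 0, 0, 0, 0, 0.3, 4.5, 0, 0, 0, 0, 0, 0.3, 4.5]
}}

```text
t: 6.4
ee_pos: [520.6, 100.3, 202.6]
eef_rot: [0.399, 0.917, 0.0, -0.0]
contact_force: [0.4, -0.3, -2.0]
grip_width: 0.572
gripper_force: 62.8
```

Call:
{"fn": "arm_command", "kwargs": {
  "increments": [0, 0, 0, 0, 0, 0.1, 4.5, 0, 0, 0, 0, 0, 0.15, 4.5, 0, 0, 0, 0, 0, 0.2, 4.5, 0, 0, 0, 0, 0, 0.2, 4.5, 0, 0, 0, 0, 0, 0.2, 4.5]
}}

```text
t: 6.9
ee_pos: [520.8, 100.3, 201.7]
eef_rot: [0.399, 0.917, 0.0, 0.001]
contact_force: [-2.1, -0.7, 5.7]
grip_width: 0.576
gripper_force: 63.9
```

Contact came at TCP z ≈ 202, so the rim is at 119, which matches 25 mm below the pipe end. That means it is at the thread start, and I can begin screwing.

Call:
{"fn": "arm_command", "kwargs": {
  "increments": [0, 0, 0.05, 0, 0, -0.03, 4.5, 0, 0, 0.11, 0, 0, -0.02, 4.5, 0, 0, 0.17, 0, 0, 0.01, 4.5, 0, 0, 0.23, 0, 0, 0.03, 4.5, 0, 0, 0.26, 0, 0, 0.05, 4.5]
}}

```text
t: 7.4
ee_pos: [521.5, 100.0, 200.9]
eef_rot: [0.515, 0.857, 0.0, 0.001]
contact_force: [-0.5, -2.5, 4.1]
grip_width: 0.573
gripper_force: 63.4
```

```bash
cat > st.py <<'E'
from h import *
np.set_printoptions(precision=2,suppress=True)
s=robot.get_state();R=Ro.from_quat(s["eef_rot"]).as_matrix();print(s["t"],s["ee_pos"],ang(R[:,0])-180,R[:,2],s["contact_force"],s["wrist_torque"])
E
python3 st.py
```

```text
7.4 [521.48  99.97 200.94] -61.98353990379144 [ 0. -0. -1.] [-0.53 -2.52  4.06] [-0.28 -0.02  0.14]
```

Call:
{"fn": "arm_command", "kwargs": {
  "increments": [0, 0, 0.06, 0, 0, 0.02, 4.5, 0, 0, 0.12, 0, 0, 0.05, 4.5, 0, 0, 0.18, 0, 0, 0.07, 4.5, 0, 0, 0.24, 0, 0, 0.09, 4.5, 0, 0, 0.3, 0, 0, 0.11, 4.5]
}}

```text
t: 7.9
ee_pos: [520.9, 99.7, 199.9]
eef_rot: [0.637, 0.771, -0.0, 0.001]
contact_force: [-1.8, -2.6, 6.2]
grip_width: 0.573
gripper_force: 63.8
```

```bash
python3 st.py
```

```text
7.9 [520.93  99.68 199.88] -79.19722703103875 [ 0. -0. -1.] [-1.84 -2.62  6.15] [-0.39  0.19  0.15]
```

Call:
{"fn": "arm_command", "kwargs": {
  "increments": [0, 0, 0.06, 0, 0, 0.02, 4.5, 0, 0, 0.12, 0, 0, 0.04, 4.5, 0, 0, 0.18, 0, 0, 0.06, 4.5, 0, 0, 0.24, 0, 0, 0.08, 4.5, 0, 0, 0.3, 0, 0, 0.1, 4.5]
}}

```text
t: 8.4
ee_pos: [520.4, 99.9, 198.9]
eef_rot: [0.745, 0.667, -0.0, 0.0]
contact_force: [-2.4, -3.1, 7.2]
grip_width: 0.575
gripper_force: 64.0
```

```bash
python3 st.py
```

```text
8.4 [520.39  99.86 198.93] -96.38628506375542 [ 0. -0. -1.] [-2.42 -3.1   7.17] [-0.31  0.4   0.17]
```

Call:
{"fn": "arm_command", "kwargs": {
  "increments": [0, 0, 0.06, 0, 0, 0.02, 4.5, 0, 0, 0.12, 0, 0, 0.04, 4.5, 0, 0, 0.18, 0, 0, 0.06, 4.5, 0, 0, 0.24, 0, 0, 0.08, 4.5, 0, 0, 0.3, 0, 0, 0.1, 4.5]
}}

```text
t: 8.9
ee_pos: [519.9, 99.7, 198.0]
eef_rot: [0.837, 0.548, -0.001, 0.0]
contact_force: [-3.7, -1.4, 9.5]
grip_width: 0.575
gripper_force: 64.2
```

Call:
{"fn": "arm_command", "kwargs": {
  "increments": [0, 0, 0.06, 0, 0, 0.02, 4.5, 0, 0, 0.12, 0, 0, 0.04, 4.5, 0, 0, 0.18, 0, 0, 0.06, 4.5, 0, 0, 0.22, 0, 0, 0.07, 4.5, 0, 0, 0.22, 0, 0, 0.07, 4.5]
}}

```text
t: 9.4
ee_pos: [519.5, 99.7, 197.5]
eef_rot: [0.891, 0.453, -0.001, 0.0]
contact_force: [-5.0, -3.2, 10.4]
grip_width: 0.573
gripper_force: 64.4
```

```bash
python3 st.py; python3 - <<'E'
from h import *
s=robot.get_state();np.save("s4.npy",np.r_[s["ee_pos"],s["eef_rot"]])
w=robot.camera("wrist");a=robot.camera("scene");cv2.imwrite("pics/w4.png",w);cv2.imwrite("pics/s4.png",a)
cv2.imwrite("pics/c4.png",np.hstack([cv2.resize(w[200:440,200:440],(400,400)),cv2.resize(a[190:290,320:420],(400,400),interpolation=2)]))
E
```

```text
9.4 [519.49  99.66 197.49] -126.06702469494878 [-0. -0. -1.] [-5.03 -3.17 10.41] [-0.5   0.69  0.05]
```

View pics/c4.png

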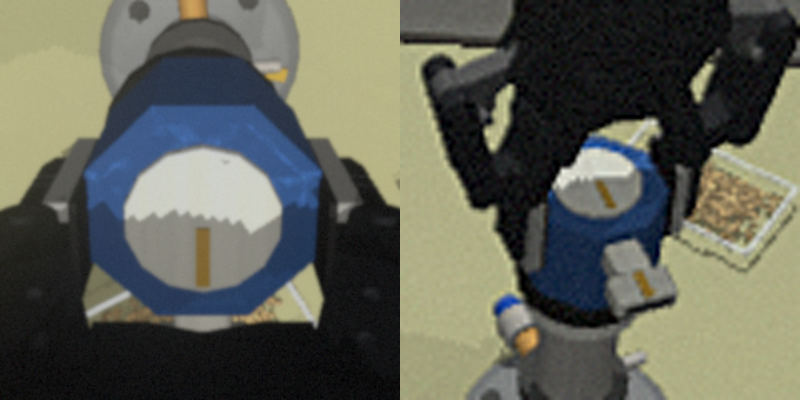

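The wrist crop shows the yellow cap line vertical at the disc centre, so the head is square in the grip. In the scene crop the jet points over the tray side and the rim is on the seal. I'll turn the last 2°, then release.

Call:
{"fn": "arm_command", "kwargs": {
  "increments": [0, 0, 0.02, 0, 0, 0, 4.5, 0, 0, 0.038, 0, 0, 0, 4.5, 0, 0, 0.038, 0, 0, 0, 4.5, 0, 0, 0.038, 0, 0, -0.05, 4.5, 0, 0, 0.038, 0, 0, -0.1, 4.5]
}}

```text
t: 10.0
ee_pos: [519.4, 99.7, 197.9]
eef_rot: [0.9, 0.437, -0.001, 0.0]
contact_force: [-4.9, -2.6, 6.4]
grip_width: 0.576
gripper_force: 63.9
```

```bash
python3 st.py
```

```text
10.0 [519.42  99.69 197.92] -128.2063841916666 [-0. -0. -1.] [-4.87 -2.56  6.37] [-0.47  0.48  0.1 ]
```

Call:
{"fn": "arm_command", "kwargs": {
  "increments": [0, 0, 0, 0, 0, 0, 6, 0, 0, 0, 0, 0, 0, 7.5, 0, 0, 0, 0, 0, 0, 8.5, 0, 0, 0, 0, 0, 0, 8.5, 0, 0, 0, 0, 0, 0, 8.5]
}}

```text
t: 10.5
ee_pos: [520.7, 100.4, 197.1]
eef_rot: [0.9, 0.436, -0.0, -0.0]
contact_force: [0.1, -0.1, 0.2]
grip_width: 0.995
gripper_force: 0.0
```

Call:
{"fn": "arm_command", "kwargs": {
  "increments": [0, 0, 0, 0, 0, -1, 8.5, 0, 0, 0, 0, 0, -4, 8.5, 0, 0, 0, 0, 0, -8, 8.5, 0, 0, 0, -2, 0, -11, 8.5, 0, 0, 0, -4, 0, -12, 8.5]
}}

```text
t: 11.0
ee_pos: [497.3, 68.8, 321.6]
eef_rot: [0.9, 0.437, 0.003, 0.002]
contact_force: [0.8, -0.1, 0.3]
grip_width: 0.998
gripper_force: 0.0
```

Call:
{"fn": "arm_command", "kwargs": {
  "increments": [0, 0, 0, -2, 0, 0, 8.5, 0, 0, 0, -4, 0, 0, 8.5, 0, 0, 0, -4, 0, 0, 8.5, 0, 0, 0, -4, 0, 0, 8.5, 0, 0, 0, -4, 0, 0, 8.5]
}}

```text
t: 11.5
ee_pos: [471.7, 37.9, 317.6]
eef_rot: [0.9, 0.436, 0.001, -0.0]
contact_force: [0.3, -0.1, 0.5]
grip_width: 0.997
gripper_force: 0.0
```

```bash
python3 st.py; python3 - <<'E'
from h import *
s=robot.get_state();np.save("s5.npy",np.r_[s["ee_pos"],s["eef_rot"]])
cv2.imwrite("pics/w5.png",robot.camera("wrist"));cv2.imwrite("pics/s5.png",robot.camera("scene"));cv2.imwrite("pics/t5.png",robot.camera("top"))
E
```

```text
11.5 [471.71  37.94 317.59] -128.26142176024737 [ 0.  0. -1.] [ 0.25 -0.08  0.49] [ 0.01 -0.02  0.04]
```

View pics/w5.png

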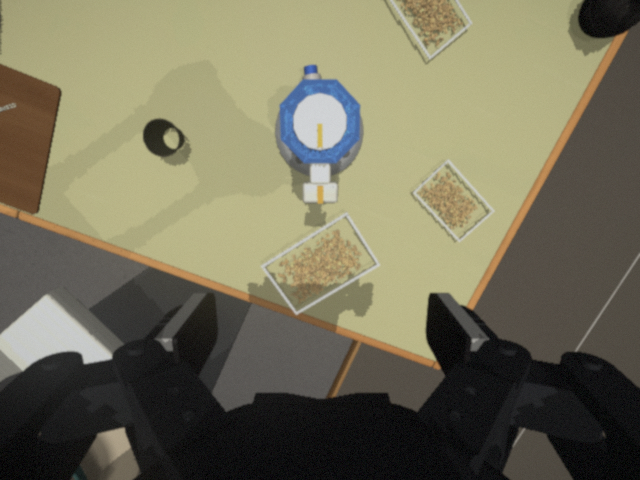

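The final wrist view shows the head on the pipe, cap centre at (320,122) and jet mark at (320,194). The tray corners are at (346,214), (379,264), (297,313) and (262,267). Nothing else has moved. Now I'll check the aim.

```bash
python3 - <<'E'
from h import *
np.set_printoptions(precision=1,suppress=True)
v=np.load("s5.npy");s=dict(ee_pos=v[:3],eef_rot=v[3:]);W=ext("wrist",s)
im=cv2.imread("pics/w5.png");hsv=cv2.cvtColor(im,cv2.COLOR_BGR2HSV)
y=cv2.inRange(hsv,(12,120,120),(32,255,255));Y=lambda a,b:(lambda q:(q[:,1].mean()+300,q[:,0].mean()+a))(np.argwhere(y[a:b,300:340]))
m=cv2.inRange(hsv,(0,0,140),(179,60,255));k=np.zeros_like(m);k[85:152,285:355]=m[85:152,285:355]
c=max(cv2.findContours(k,0,2)[0],key=cv2.contourArea);d=cv2.fitEllipse(c);print(d)
zr=115;D=plane(W,d[0],zr+43);p,q=Y(115,150),Y(183,206)
A,B=plane(W,p,zr+43),plane(W,q,zr+36);print("axis",D,p,q,"cap-line",ang(A-D),"jet",ang(B-D),np.hypot(*(B-D)[:2]))
t=np.mean([plane(W,x,15) for x in[(346,214),(379,264),(297,313),(262,267)]],0);print("tray",t)
for ax in(D,np.array([519.8,101.3,0])):print(ang(t-ax),np.hypot(*(t-ax)[:2]))
# scene check of the bystanders & tray unmoved
for n,(x,yy,w,h) in(("scene",(255,195,70,140)),("scene",(350,330,90,85)),("top",(305,195,30,130))):
    e={"scene":"s","top":"t"}[n];a=cv2.imread(f"pics/{n}0.png")[yy:yy+h,x:x+w];b=cv2.imread(f"pics/{e}5.png")[yy:yy+h,x:x+w];print(cv2.phaseCorrelate(a.mean(2),b.mean(2)))
E
```

```text
((319.39385986328125, 121.33302307128906), (53.30302429199219, 56.27865982055664), 1.2608813047409058)
axis [520.4 100.  158. ] (np.float64(319.17391304347825), np.float64(135.65217391304347)) (np.float64(319.9166666666667), np.float64(194.86904761904762)) cap-line -129.32184573939838 jet -128.0015903913398 46.6924668832202
tray [431.4 -13.3  15. ]
-128.1666007634203 144.14639737167846
-127.65080777233997 144.75990398653727
((0.026970634057313703, 0.008274205362738485), 0.9506049923029852)
((-0.01377519952170303, -0.09602369667696564), 0.535798276766074)
((-0.012400914231392335, 0.5169886758633453), 0.9386040399099925)
```

The jet heading is −128.0° and the tray is at about −128°. The neighbours haven't moved and the gripper is clear, so I'm handing the job in.

```bash
python3 -c "
from plant import robot
print(robot.close_job())"
```

```text
the job is handed in; nothing more can be done
None
```

The head is on the stand-pipe and screwed down about 81° clockwise from the start mark, to where it should press the seal. Its jet points at the middle of the brass tray (−128.0° measured against about −128°), it is released, and I handed the job in at about 12 s; no verdict was shown.

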